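# Grease the sprocket-end bearing

### The job

Lift the push grease gun up and off its two-prong hook and press its coupler squarely onto the leaning grease nipple of the bearing beside the toothed sprocket until it snaps on. Then keep pushing along the nipple's line until the pump stroke is fully in against its spring, and finish while holding it so, with the gun still gripped and pushed in. Leave the spanner, screwdriver, grease tin and mouse where they lie.

Things in the scene. Friction and masses are not known exactly. Their poses are not given: they have to be found in the camera images.
- gun_grip (a point): Push grease gun (bare metal, 0.4 kg, hangs nose down): point on its axis, at the middle of its plain round grip, 30 mm wide and 60 mm long. The grip's closed end is 32 mm above this point; 28 mm below it is the top of a flange (46 mm wide, 6 mm thick), whose underside rests on the hook. z axis: along the gun from nose to closed end (up as it hangs); it is round, so x and y mean nothing.
- gun: The same gun; origin on its axis at the flange's underside, 34 mm below gun_grip. Below the flange: a barrel 24 mm wide and 58 mm long (25 mm hexagon at its end), then a 9 mm pump tube that slides into it, then the coupler.
- coupler_mouth (a point): Centre of the coupler's open mouth, the gun's nose, 154 mm below gun_grip (less as the stroke goes in); z axis along the gun to the grip. Coupler: 20 mm wide, 37 mm long, mouth 17 mm wide, 13 mm deep. Its four sprung jaws meet the nipple's head when the mouth is 1 mm short of the head's centre, snap over at 5 to 8 N and draw it in; it is seated with the mouth 8.4 mm past its centre.
- coupler (a joint): Pump stroke in m, how far the pump tube has slid into the barrel: 0 as it hangs, 0.018 fully in, at a stop. A spring pushes the tube out: the stroke begins at about 9.5 N, once the coupler has snapped on, and takes about 16 N fully in.
- nipple_head (a point): Centre of the round head (10 mm wide) of the nipple to be greased, on the pillow-block bearing beside the toothed sprocket, 121 mm above the bench. z axis: out along the nipple, which leans 35 degrees from upright, towards the robot's side. Under it a 6 mm neck, a 13 mm hexagon with its top 10 mm below this point, and the 62 mm wide bearing housing 17 mm below it. All rigid.
- nipple: The same nipple as a part; origin on the shaft's axis, 48 mm below the head's centre along the nipple's line; z along the nipple.
- nipple_far_head (a point): The head's centre of the like nipple on the other bearing, beside the smooth V-belt pulley, 116 mm along the shaft. Not the one to grease.
- unit: Fixed countershaft unit: grey frame 170 x 200 mm, 48 mm high, with two dark pillow-block bearings and a 20 mm shaft along its own y, 81 mm above the bench. Origin on the bench under its middle. Sprocket (104 mm) on the shaft's -y end, 119 mm from the middle, V-belt pulley (100 mm) on the +y end. Both nipples lean to its own -x, 27 mm from the shaft's line, 58 mm either side of the middle.
- hook (a point): Seat of the two-prong hook, 190 mm above the bench: half-way between the prongs, level with their tops, where the gun's axis hangs (within 3 mm). Prongs: 8 mm bars with a 28 mm gap along the stand's x, open at its -x end, where 33 mm from here their tips turn up 7 mm. Lift the gun over the tips, then bring it out forward past them, or lift it straight up by 130 mm.
- stand: The hook's fixed steel stand, base plate 150 x 120 x 10 mm; origin on the bench under the hook's seat. The prongs open to its own -x, roughly towards the robot. Its 25 mm post is behind, at +x; the front plate is 39 mm from the seat, and nothing rises more than 2 mm above the prongs but their tips.
- spanner: Loose open-ended spanner, 150 mm, lying in front of the unit. Bystander: leave it where it is.
- screwdriver: Loose screwdriver, 170 mm, lying beside the stand. Bystander: leave it where it is.
- tin: Closed steel grease tin, 74 mm wide, 62 mm high, beside the stand; origin under its centre. Bystander: leave it where it is.
- mouse: Black computer mouse, 62 x 105 x 31 mm, near the robot. Bystander: leave it where it is.

How it is judged:
On the way, in this order (a step that is already met when the one before it is completed fails the run):
1. the gun is lifted off its hook in the gripper, its grip 9 cm or more from the hook's seat and nothing of it touching the stand (distance between gun_grip and hook above 0.09 m and contact force between gun and stand below 0.05 N and contact force between gun and the fingers above 2 N), for 0.2 s.
2. the coupler has snapped over the head of the sprocket-side nipple, its mouth 6.5 mm or more past the head's centre and square to within 8 degrees (z of coupler_mouth in the frame of nipple_head below -0.0065 m and distance between coupler_mouth and nipple_head below 0.013 m and angle between the z axis of coupler_mouth and the z axis of nipple_head, either way round below 0.14 rad), for 0.2 s.
At the end, for the whole second after the job is handed in: Coupler snapped on the sprocket-side nipple (mouth 6.5 mm or more past the head's centre, within 13 mm of it, square to 8 degrees); pump stroke in by 14 of its 18 mm or more, pressing the nipple with over 8 N; gun still in the fingers, clear of the stand and at rest (all of step 2 and value of joint coupler above 0.014 m and contact force between gun and nipple above 8 N and contact force between gun and the fingers above 2 N and contact force between gun and stand below 0.05 N and linear speed of gun below 0.02 m/s); the arm keeps its last pose, push and grip.
It fails at once if one of the bystanders (spanner, screwdriver, tin, mouse) was shifted by more than 3 cm (distance of any of spanner, screwdriver, tin, mouse from where it was at the start of the episode above 0.03 m).
It also fails if it takes over 51 s, if anything falls off the work surface, if the arm or the gripper's body presses on something with over 40 N, if the wrist force passes 120 N, or if a joint passes its speed limit or range.

### The arm

A 6-joint arm with a two-finger parallel gripper is mounted at the origin on the work surface. World frame = base frame: x ahead of the robot, y to its left, z up, the work surface at z = 0. Lengths are in m, angles in rad, forces in N, time in s.
With the tool pointing down it reaches from about 0.325 to 0.925 m from the base axis. Payload 3.1 kg.
Tool frame: the origin (TCP) lies on the centre line of the jaws, within the pads' length; the fingertips stand 25 mm ahead of it and the grasp point (between the pads) lies 6 mm ahead of it; z points along the fingers, y is the line along which they close (so a half turn about z gives the same grasp; the last joint's range is limited). The gripper opens to 85 mm and grips with 20 to 120 N. Pads are 22 mm wide; open, the fingers measure 114 mm over their backs; the gripper's body (76 mm by 85 mm) begins 54 mm behind the grasp point. The pads swing forward as they close: fully open they stand 13 mm farther back than shut.
Start: joints at [-1.355, 0.217, 1.613, -0, 1.311, -0.112], TCP at [0.201, -0.592, 0.256] pointing down, gripper open.
Joint ranges: [-2.75, 2.75], [-0.78, 2.1], [0.31, 2.55], [-1.13, 4.27], [0.13, 2.63], [-2.58, 2.58]. Speed limits (rad/s): [2.79, 2.79, 3.14, 3.14, 3.14, 3.14].

### API

Orientations are given as a unit quaternion [x, y, z, w].
In Python, from bench import robot gives the robot as it stands. The module is installed in compiled form; this text tells all that it offers.
- The arm moves only by the tool step_arm, never from a script. Its argument "steps" is one flat list of numbers, 4 for each row, row after row: the shift along the tool's x, y, z normalised to -1 to 1, where 1 is 25 mm, then the turn about the tool's z normalised to -1 to 1, where 1 is 5 degrees. A call has 1 to 8 rows; each row shifts and turns the commanded pose from where the row before left it, along the tool's axes as they then stand; what a row does not reach is not made up. A row lasts 1/12 s, in which the tool goes at most 41.7 mm and 7.16 degrees, less where a joint would pass 70% of its speed; a pose out of reach is approached as far as the arm can. A call with a number of a shift or a turn outside -1 to 1 is refused whole. A call with a gripper value outside its range is refused whole. "hand" is the closure, from -1 (fully open) to 1 (shut), so that 0 is half open, set as the call begins (left out, the last holds). The fingers move at their own pace and stop on an object; "newtons" is the grip in N (left out, the last holds). Time passes only in rows, so rows that do not move let the fingers close. It gives the time, the measured TCP pose, the force, the opening and the grip force at its end, in the units of the state.
- robot.observe(): the state, without advancing time (a new reading comes with each control period).
- robot.snapshot(name): name is "side" or "top"; returns a dict with "image" (480x640x3 uint8, red, green, blue), "z_map" (480x640 float32, m along the optical axis (not along the pixel's ray), 0 where there is no reading), "vertical_fov" (degrees; the focal length in pixels is half the picture's height over the tangent of half this angle, whatever the lens; pixels are square), "cx", "cy" (the principal point, pixels), "k1" (the pictures are not rectified: a ray, as slopes to the right and down, at radius r is drawn at 1 + k1 r^2 times it, then the intrinsics apply), "rvec" (rotation vector, rad) and "tvec" (3), from world to camera coordinates, as OpenCV has them. Camera axes: x right, y down, z forward; pixel columns grow to the right and rows downward; lengths in m; the calibration is good to about 2 mm. A picture is of the moment at which its call begins.
- robot.job_done(): hands the job in; it is judged then, once.
The state is a dict: "time": time; "joints": joint angles; "joint_velocities": joint speeds; "tau": joint torques, N m; "position": TCP position; "eef_rot": TCP orientation; "wrist_force": force on the tool from outside, world axes, zero at the start; "wrist_torque": the same for the moment, N m; "width": finger opening in m; "grip_force": force on a finger pad.
Only numpy, scipy, OpenCV 4.12 (cv2) and the standard library are available. Lean on these libraries where they do the work, as an engineer would, in place of code of your own. Each camera call takes 0.05 s, during which the arm holds its last target. There are 200 camera calls.

## Working session

There is one attempt and no reset: what is moved stays moved. The work goes in short steps, Python scripts to look and compute and a tool call to move; the robot and the scene stay as the last step left them, time stands still between calls to the robot, and variables do not carry over. Pictures are saved under pics/ and viewed, at most 10 in all, crops included, and the job is handed in when it is done.

Besides the shell and the picture viewer there is one more tool, called after "Call:" by a JSON object that holds its "fn" and its "kwargs", one argument or row to a line. step_arm: Moves the arm, as the interface text tells. Its arguments: {"type":"object","properties":{"steps":{"type":"array"},"hand":{"type":"number"},"newtons":{"type":"number"}},"required":["steps"]}

```bash
mkdir -p pics
cat > h.py <<'E'
import numpy as np, cv2
from bench import robot
def snap(n):
    s=robot.snapshot(n); np.savez(''+n+'.npz',**s); return s
def load(n): return dict(np.load(''+n+'.npz'))
def cam(s):
    f=240/np.tan(np.radians(float(s['vertical_fov']))/2)
    R=cv2.Rodrigues(np.array(s['rvec'],float))[0]; return f,R,np.array(s['tvec'],float).ravel()
def slopes(s,uv):
    f,R,t=cam(s); uv=np.atleast_2d(np.array(uv,float))
    d=(uv-[float(s['cx']),float(s['cy'])])/f; p=d.copy()
    for _ in range(30): p=d/(1+float(s['k1'])*(p**2).sum(1,keepdims=True))
    return np.c_[p,np.ones(len(p))]
def ray(s,uv):
    f,R,t=cam(s); return -R.T@t, slopes(s,uv)@R
def plane(s,uv,z):
    c,d=ray(s,uv); return c+d*((z-c[2])/d[:,2])[:,None]
def depth(s,uv):
    f,R,t=cam(s); p=slopes(s,uv); uvi=np.atleast_2d(np.array(uv)).round().astype(int)
    z=s['z_map'][uvi[:,1],uvi[:,0]]; return (p*z[:,None]-t)@R
def cloud(s):
    v,u=np.mgrid[:480,:640]; P=depth(s,np.c_[u.ravel(),v.ravel()]).reshape(480,640,3)
    P[s['z_map']==0]=np.nan; return P
def proj(s,X):
    f,R,t=cam(s); p=np.atleast_2d(X)@R.T+t; p=p[:,:2]/p[:,2:]
    return p*(1+float(s['k1'])*(p**2).sum(1,keepdims=True))*f+[float(s['cx']),float(s['cy'])]
E
python3 - <<'E'
from h import *
for n in('side','top'):
    s=snap(n); cv2.imwrite(f'pics/{n}0.png',s['image'][...,::-1]); f,R,t=cam(s); print(n,f,-R.T@t,R[2],s['k1'])
o=robot.observe(); print({k:np.round(v,3) for k,v in o.items()})
E
```

```text
side 555.6418770192332 [0.44887333 1.11208118 0.96436068] [ 0.03657521 -0.80072789 -0.59791061] 0.0244545666405306
top 451.60897936868133 [0.39346503 0.0287769  1.07982634] [ 0.12045419 -0.00311608 -0.992714  ] 0.02205110405031289
{'time': np.float64(0.1), 'joints': array([-1.355,  0.218,  1.615, -0.   ,  1.311, -0.112]), 'joint_velocities': array([-0.   , -0.002, -0.004,  0.001,  0.   , -0.001]), 'tau': array([-1.0000e-03, -3.9808e+01, -3.0497e+01, -0.0000e+00,  4.0000e-03,
       -0.0000e+00]), 'position': array([ 0.201, -0.591,  0.255]), 'eef_rot': array([ 0.987,  0.163, -0.   , -0.001]), 'wrist_force': array([-0.851,  0.676, -0.856]), 'wrist_torque': array([ 0.038, -0.033,  0.019]), 'grip_force': np.float64(0.0), 'width': np.float64(0.086)}
```

View pics/side0.png

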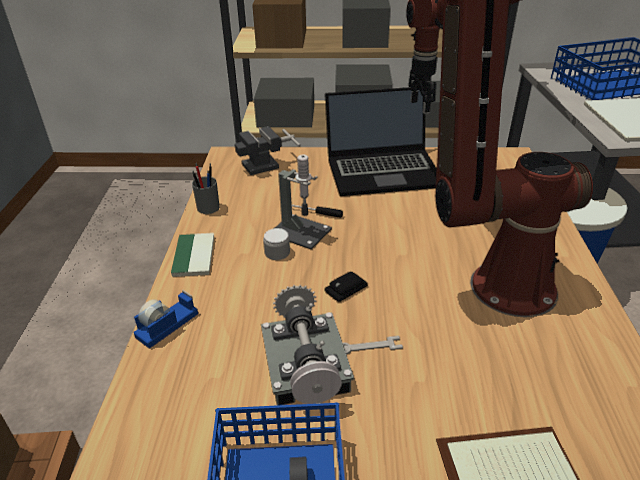

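View pics/top0.png

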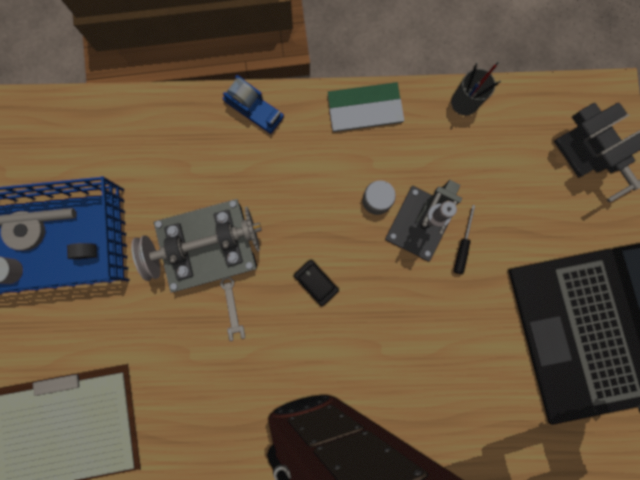

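The side view shows the gun on its stand at (303,175), with the sprocket at (294,300) and the pulley at (316,382). In the top view the gun's end is at (448,209), the sprocket at (252,230) and the pulley at (147,257). Next I measure these from depth.

Run:
```python
from h import *
S=load('side');T=load('top'); C={n:cloud(load(n)) for n in('side','top')}
# gun top
for n,P in C.items():
    c0=plane(T,[[448,209]],.256)[0]
    d=np.hypot(P[...,0]-c0[0],P[...,1]-c0[1])
    for lo,hi in((.25,.265),(.205,.248),(.185,.198)):
        m=(d<.06)&(P[...,2]>lo)&(P[...,2]<hi); print(n,lo,m.sum(),P[m].mean(0) if m.any() else 0, P[m].min(0) if m.any() else 0,P[m].max(0) if m.any() else 0)
print('guess',c0)
# unit
u=plane(T,[[205,245]],.06)[0]; print('u',u)
for n,P in C.items():
    d=np.hypot(P[...,0]-u[0],P[...,1]-u[1]); m=(d<.14)&(P[...,2]>.11)&(P[...,2]<.14)
    k,l,st,ce=cv2.connectedComponentsWithStats(m.astype(np.uint8))
    for i in range(1,k):
        q=P[l==i]; print(n,st[i],ce[i].round(1),q.mean(0).round(4),q[np.argmax(q[:,2])].round(4))
for n,s,b in(('side',S,(240,270,360,420)),('top',T,(120,180,270,310))):
    x0,y0,x1,y1=b; im=cv2.resize(s['image'][y0:y1,x0:x1],None,fx=4,fy=4,interpolation=cv2.INTER_CUBIC); cv2.imwrite(f'pics/{n}u.png',im[...,::-1])
```

```text
side 0.25 67 [ 0.55355406 -0.22591074  0.25595784] [ 0.54001262 -0.24555291  0.25042339] [ 0.56759362 -0.21134765  0.26261631]
side 0.205 149 [ 0.55267119 -0.220583    0.22651986] [ 0.53858413 -0.23627194  0.20566092] [ 0.56861782 -0.21076156  0.24756769]
side 0.185 201 [ 0.56918934 -0.23128296  0.19201602] [ 0.51720684 -0.27700826  0.1852674 ] [ 0.61228819 -0.19328111  0.19787106]
top 0.25 205 [ 0.55350454 -0.22930764  0.25613252] [ 0.53969212 -0.24464794  0.25031464] [ 0.56877165 -0.21552228  0.26248365]
top 0.205 122 [ 0.54797038 -0.22111976  0.22683519] [ 0.53919488 -0.23786528  0.20514169] [ 0.5668977  -0.21523407  0.24785746]
top 0.185 499 [ 0.57097217 -0.23536706  0.19248194] [ 0.51685848 -0.27706203  0.18510793] [ 0.61268024 -0.1967481   0.19797647]
guess [ 0.55307056 -0.2291183   0.256     ]
u [0.52354488 0.26643715 0.06      ]
side [277 285  34  12 203] [293.3 290.6] [0.5551 0.1594 0.1193] [0.5687 0.162  0.1322]
side [292 304  21  13 117] [301.7 309.9] [0.5324 0.2167 0.1134] [0.5162 0.2123 0.1274]
side [308 314   1   1   1] [308. 314.] [0.5182 0.2264 0.1106] [0.5182 0.2264 
[... 590 characters left out ...]
555 0.2242 0.1112]
top [221 227   2   1   2] [221.5 227. ] [0.5555 0.219  0.1105] [0.5554 0.2199 0.1109]
top [216 227  15  21 169] [223.3 235.9] [0.5354 0.2146 0.1136] [0.5138 0.2105 0.1273]
top [132 237  19  39 410] [140.1 256.4] [0.4951 0.3894 0.1219] [0.4944 0.3804 0.1352]
top [170 241   2   1   2] [170.5 241. ] [0.5279 0.3289 0.1107] [0.5278 0.3297 0.1114]
top [164 241  15  22 175] [171.  250.6] [0.5066 0.3267 0.1139] [0.487  0.3218 0.129 ]
top [219 241   1   1   1] [219. 241.] [0.525  0.2245 0.1103] [0.525  0.2245 0.1103]
top [163 243   1   1   1] [163. 243.] [0.524  0.3451 0.1102] [0.524  0.3451 0.1102]
top [178 253   1   1   1] [178. 253.] [0.5013 0.3125 0.1109] [0.5013 0.3125 0.1109]
```

View pics/sideu.png

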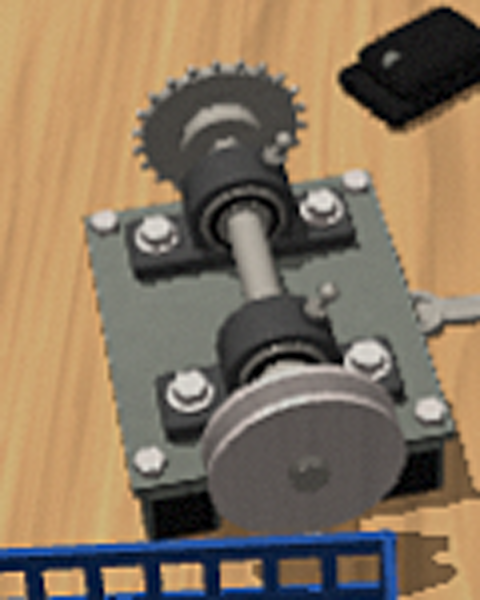

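View pics/topu.png

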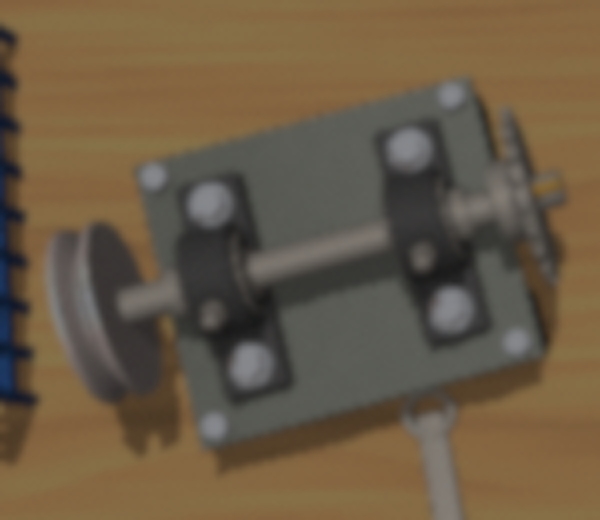

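The crops show the sprocket-side nipple head at about (311,305) in the side view and (226,244) in the top view. The far one is at (322,342) side and (173,259) top. I triangulate both.

Run:
```python
from h import *
S=load('side');T=load('top')
H=[]
for nm,a,b in(('near',(311,304.5),(225.8,244)),('far',(322,342),(172.8,259))):
    (c1,d1),(c2,d2)=ray(S,[a]),ray(T,[b]); d1=d1[0];d2=d2[0]
    k=np.linalg.lstsq(np.c_[d1,-d2],c2-c1,rcond=None)[0]; p=c1+k[0]*d1;q=c2+k[1]*d2
    print(nm,(p+q)/2,'gap',p-q,'plane121',plane(S,[a],.121),plane(T,[b],.121)); H.append((p+q)/2)
    for s,ab in((S,a),(T,b)): print('  depth',[depth(s,[(ab[0]+i,ab[1]+j)])[0].round(4).tolist() for i in(-1,0,1) for j in(0,)])
d=H[1]-H[0];print(np.linalg.norm(d),'yaw unit y->',np.degrees(np.arctan2(-d[0],d[1])))
# frame corner bolts in top crop -> px
cr=np.array([(452,96),(153,176),(214,427),(516,342)])/4+[120,180]
p=plane(T,cr,.052);print(p)
for i,j in((0,1),(3,2)): e=p[j]-p[i];print(np.degrees(np.arctan2(-e[0],e[1])),np.linalg.norm(e))
for i,j in((3,0),(2,1)): e=p[j]-p[i];print(np.degrees(np.arctan2(e[1],e[0])),np.linalg.norm(e))
```

```text
near [0.51432732 0.20771205 0.12208458] gap [-0.00434491  0.0001841  -0.00052393] plane121 [[0.51221665 0.2069212  0.121     ]] [[0.5166728  0.20787151 0.121     ]]
  depth [[0.5143, 0.2087, 0.1227], [0.512, 0.2096, 0.1235], [0.51, 0.207, 0.1211]]
  depth [[0.516, 0.2089, 0.1268], [0.5164, 0.2075, 0.1232], [0.518, 0.2077, 0.1101]]
far [0.48588115 0.31998674 0.12268019] gap [-0.00324666  0.00014663 -0.00027442] plane121 [[0.48432268 0.31860834 0.121     ]] [[0.48768307 0.3204663  0.121     ]]
  depth [[0.4863, 0.3205, 0.1229], [0.4842, 0.3206, 0.1231], [0.4822, 0.321, 0.1236]]
  depth [[0.4871, 0.3206, 0.1273], [0.4875, 0.3199, 0.1228], [0.4878, 0.319, 0.1189]]
0.11582376328425106 yaw unit y-> 14.217409196949463
[[0.61844189 0.203582   0.052     ]
 [0.57624231 0.37546503 0.052     ]
 [0.43138279 0.33927652 0.052     ]
 [0.47467674 0.16823054 0.052     ]]
13.794045393690565 0.1769875092018606
14.203984297950306 0.17644006026342987
13.814792208271244 0.14804778042295966
14.026424729516664 0.14931137843701986
```

```bash
cat >> h.py <<'E'
from scipy.spatial.transform import Rotation as Rn
def go(target,yaw=None):
    "tool-frame rows to go from here to target (turn last): shift in units of 25mm"
    o=robot.observe(); R=Rn.from_quat(o['eef_rot']).as_matrix()
    d=R.T@(np.array(target)-o['position']); y=np.degrees(np.arctan2(R[1,0],R[0,0]))
    print('t',round(float(o['time']),2),'pos',o['position'].round(4),'yawx',round(y,2),'zax',R[:,2].round(4),'shift units',(d/.025).round(3),'turn units',None if yaw is None else round((y-yaw)/5,3), 'F',o['wrist_force'].round(2),'M',o['wrist_torque'].round(3),'w',round(float(o['width']),4),'g',round(float(o['grip_force']),1))
E
python3 - <<'E'
from h import *
P=cloud(load('side')); m=(P[...,2]>.1)
b=np.zeros((480,640),bool); b[85:190,325:440]=1; q=P[m&b]; q=q[q[:,1]>-.8]
print(np.percentile(q,[0,2,50,98,100],axis=0).round(3))
im=P[110,330:420:10]; print(im.round(3))
T=load('top');P=cloud(T); d=np.hypot(P[...,0]-.554,P[...,1]+.229); m=(d<.12)&(P[...,2]>.006)&(P[...,2]<.014)
c=cv2.minAreaRect(P[m][:,:2].astype(np.float32));print('plate',c)
m=(d<.08)&(P[...,2]>.185)&(P[...,2]<.2);c=cv2.minAreaRect(P[m][:,:2].astype(np.float32));print('hook',c)
go([.554,-.229,.315],14)
E
```

```text
[[ 0.146 -0.8    0.1  ]
 [ 0.164 -0.791  0.103]
 [ 0.311 -0.749  0.175]
 [ 0.499 -0.008  0.358]
 [ 0.506  0.032  0.467]]
[[ 0.489 -0.731  0.175]
 [ 0.454 -0.737  0.172]
 [ 0.418 -0.741  0.17 ]
 [ 0.383 -0.747  0.167]
 [ 0.347 -0.758  0.163]
 [ 0.312 -0.754  0.165]
 [ 0.276 -0.762  0.161]
 [ 0.242 -0.759  0.162]
 [ 0.204 -0.777  0.154]]
plate ((0.5569738149642944, -0.24763481318950653), (0.2239268720149994, 0.19270458817481995), 26.965486526489258)
hook ((0.5734730958938599, -0.24045231938362122), (0.05323238670825958, 0.11017414927482605), 60.848453521728516)
t 0.1 pos [ 0.2011 -0.591   0.2551] yawx 18.78 zax [-5.0e-04  2.1e-03 -1.0e+00] shift units [18.027 -9.171 -2.373] turn units 0.956 F [-0.85  0.68 -0.86] M [ 0.038 -0.033  0.019] w 0.0855 g 0.0
```

Call:
{"fn": "step_arm", "kwargs": {
  "steps": [0,0,-0.8,0,0,0,-0.8,0,0.5,-0.25,-0.8,0,0.9,-0.46,0,0,0.9,-0.46,0,0,0.9,-0.46,0,0,0.9,-0.46,0,0,0.9,-0.46,0,0],
  "hand": -1
}}

```text
time: 0.77
position: [0.2995, -0.4899, 0.3156]
eef_rot: [0.987, 0.163, -0.0, -0.001]
wrist_force: [0.9, 0.2, -0.3]
width: 0.0855
grip_force: 0.0
```

Call:
{"fn": "step_arm", "kwargs": {
  "steps": [0.9,-0.46,0,0,0.9,-0.46,0,0,0.9,-0.46,0,0,0.9,-0.46,0,0,0.9,-0.46,0,0,0.9,-0.46,0,0,0.9,-0.46,0,0,0.9,-0.46,0,0]
}}

```text
time: 1.43
position: [0.4403, -0.3448, 0.3156]
eef_rot: [0.987, 0.163, -0.0, -0.0]
wrist_force: [-0.2, -0.3, -0.5]
width: 0.0853
grip_force: 0.0
```

Call:
{"fn": "step_arm", "kwargs": {
  "steps": [0.9,-0.46,0,0,0.9,-0.46,0,0,0.9,-0.46,0,0,0.9,-0.46,0,0,0.9,-0.46,0,0,0.5,-0.2,0,0,0,0,0,0.96,0,0,0,0]
}}

```text
time: 2.1
position: [0.5383, -0.2461, 0.3157]
eef_rot: [0.993, 0.122, -0.001, -0.0]
wrist_force: [-1.3, 0.3, -0.5]
width: 0.0854
grip_force: 0.0
```

Run:
```python
from h import *
go([.554,-.229,.232],14)
s=snap('top'); snap('side'); go([.554,-.229,.232],14)
a=load('side'); print(a['image'].shape)
P=cloud(a); d=np.hypot(P[...,0]-.554,P[...,1]+.229)
m=(d<.03)&(P[...,2]>.205)&(P[...,2]<.27); print(m.sum(),P[m].mean(0))
im=np.hstack([a['image'][110:260,240:400],s['image'][130:280,370:530]]); cv2.imwrite('pics/app.png',cv2.resize(im,None,fx=2.5,fy=2.5)[...,::-1])
```

```text
t 2.1 pos [ 0.5383 -0.2461  0.3157] yawx 13.99 zax [-1.3e-03  1.0e-04 -1.0e+00] shift units [ 0.778 -0.509  3.347] turn units -0.001 F [-1.28  0.29 -0.48] M [-0.044  0.052  0.041] w 0.0854 g 0.0
t 2.2 pos [ 0.5377 -0.2469  0.3159] yawx 14.08 zax [-1.1e-03  1.0e-04 -1.0e+00] shift units [ 0.809 -0.534  3.353] turn units 0.016 F [ 0.24  0.65 -0.07] M [-0.025  0.009 -0.014] w 0.0852 g 0.0
(480, 640, 3)
225 [ 0.55295014 -0.22211948  0.23593022]
```

View pics/app.png

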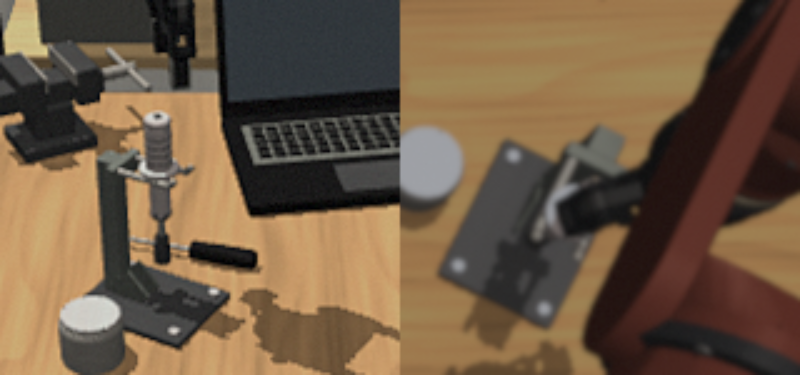

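The gripper is just short of the gun and above it. The gun's end is at about (302,157) in the side view, and both cameras put its axis at (0.554, -0.229).

Call:
{"fn": "step_arm", "kwargs": {
  "steps": [0.41,-0.27,0,0,0.4,-0.27,0,0,0,0,0,0,0,0,0.6,0,0,0,0.7,0,0,0,0.7,0,0,0,0.7,0,0,0,0.65,0]
}}

```text
time: 2.87
position: [0.5544, -0.2285, 0.2316]
eef_rot: [0.993, 0.122, -0.0, -0.0]
wrist_force: [0.8, -0.8, 0.2]
width: 0.0853
grip_force: 0.0
```

Call:
{"fn": "step_arm", "kwargs": {
  "steps": [0,0,0,0,0,0,0,0,0,0,0,0,0,0,0,0,0,0,0,0,0,0,0,0,0,0,0,0],
  "hand": 1,
  "newtons": 60
}}

```text
time: 3.45
position: [0.5555, -0.2295, 0.2347]
eef_rot: [0.993, 0.122, 0.002, 0.001]
wrist_force: [0.0, -0.0, 5.1]
width: 0.0288
grip_force: 59.1
```

Run:
```python
from h import *
go([.554,-.229,.232],14)
```

```text
t 3.45 pos [ 0.5555 -0.2295  0.2347] yawx 13.98 zax [ 0.0033 -0.0022 -1.    ] shift units [-0.055 -0.033  0.106] turn units -0.004 F [ 0.04 -0.01  5.08] M [-0.061 -0.055  0.004] w 0.0288 g 59.1
```

Call:
{"fn": "step_arm", "kwargs": {
  "steps": [0,0,-0.3,0,0,0,-0.7,0,0,0,-0.9,0,0,0,-0.9,0,0,0,-0.9,0,0,0,-0.9,0,0,0,-0.9,0,0,0,-0.3,0]
}}

```text
time: 4.12
position: [0.5551, -0.2288, 0.3809]
eef_rot: [0.993, 0.122, 0.002, 0.001]
wrist_force: [0.0, -0.1, -1.8]
width: 0.0286
grip_force: 59.7
```

Run:
```python
from h import *
n=np.array([-.5565,-.1388,.8192])
go([.5145,.2075,.40],14)
s=snap('side');P=cloud(s); 
m=(np.hypot(P[...,0]-.555,P[...,1]+.23)<.04)&(P[...,2]>.15)&(P[...,2]<.4)
q=P[m]
for z in np.arange(.19,.36,.02):
    k=q[abs(q[:,2]-z)<.01]; print(round(z,2),len(k),k.mean(0).round(4) if len(k) else '')
a=robot.snapshot('side')['image'][40:240,230:400]; cv2.imwrite('pics/lift.png',cv2.resize(a,None,fx=3,fy=3)[...,::-1])
go([.5145,.2075,.40],14)
```

```text
t 4.12 pos [ 0.5551 -0.2288  0.3809] yawx 13.99 zax [ 0.0036 -0.0016 -1.    ] shift units [  2.645 -17.324  -0.798] turn units -0.002 F [ 0.04 -0.13 -1.85] M [-0.069 -0.052 -0.029] w 0.0286 g 59.7
0.19 131 [ 0.5552 -0.2291  0.1898]
0.21 6 [ 0.5459 -0.2265  0.2157]
0.23 53 [ 0.5532 -0.2244  0.2304]
0.25 37 [ 0.5523 -0.2239  0.2496]
0.27 18 [ 0.5537 -0.2256  0.2688]
0.29 61 [ 0.5517 -0.2207  0.2903]
0.31 65 [ 0.552  -0.221   0.3105]
0.33 50 [ 0.5509 -0.2193  0.3292]
0.35 119 [ 0.5523 -0.2177  0.3469]
t 4.22 pos [ 0.5549 -0.2288  0.3791] yawx 13.99 zax [ 0.0025 -0.0012 -1.    ] shift units [  2.65  -17.323  -0.861] turn units -0.002 F [-0.3  -0.29 -3.17] M [0.019 0.042 0.013] w 0.0288 g 59.7
```

View pics/lift.png

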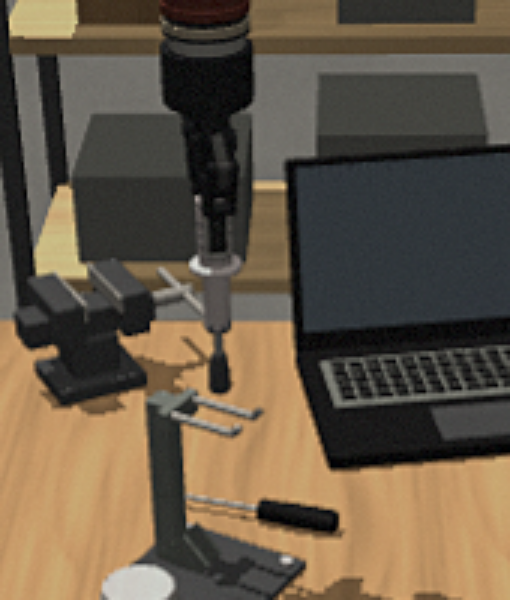

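The gun is held and hangs upright, clear of the hook, with its nose at about (303,170) in the full picture. Next I carry it over to the nipple.

Call:
{"fn": "step_arm", "kwargs": {
  "steps": [0.08,-0.4,0,0,0.15,-0.9,0,0,0.15,-0.9,0,0,0.15,-0.9,0,0,0.15,-0.9,0,0,0.15,-0.9,0,0,0.15,-0.9,0,0,0.15,-0.9,0,0]
}}

```text
time: 4.88
position: [0.5397, -0.0571, 0.3742]
eef_rot: [0.993, 0.122, -0.003, -0.001]
wrist_force: [-0.2, -0.2, -2.9]
width: 0.029
grip_force: 59.8
```

Call:
{"fn": "step_arm", "kwargs": {
  "steps": [0.15,-0.9,0,0,0.15,-0.9,0,0,0.15,-0.9,0,0,0.15,-0.9,0,0,0.15,-0.9,0,0,0.15,-0.9,0,0,0.15,-0.9,0,0,0.15,-0.9,0,0]
}}

```text
time: 5.55
position: [0.525, 0.1243, 0.3742]
eef_rot: [0.993, 0.122, -0.003, -0.0]
wrist_force: [-0.1, -0.7, -2.5]
width: 0.0287
grip_force: 59.8
```

Call:
{"fn": "step_arm", "kwargs": {
  "steps": [0.15,-0.9,0,0,0.15,-0.9,0,0,0.15,-0.9,0,0,0.1,-0.7,0,0,0,0,0.8,0,0,0,0.8,0,0,0,0.7,0,0,0,0,0]
}}

```text
time: 6.22
position: [0.5152, 0.2082, 0.3119]
eef_rot: [0.992, 0.122, -0.007, 0.001]
wrist_force: [-0.8, -0.5, -5.1]
width: 0.029
grip_force: 59.8
```

Run:
```python
from h import *
go([.516,.2075,.32],14)
a=snap('side');s=snap('top'); go([.516,.2075,.32],14)
im=np.hstack([cv2.resize(a['image'][220:340,250:370],None,fx=5,fy=5,interpolation=3)[:600,:400*2][:, :], ]); cv2.imwrite('pics/near.png',im[...,::-1])
cv2.imwrite('pics/neart.png',cv2.resize(s['image'][180:310,150:310],None,fx=4,fy=4)[...,::-1])
```

```text
t 6.22 pos [0.5152 0.2082 0.3119] yawx 14.03 zax [-0.0145 -0.0033 -0.9999] shift units [ 0.02   0.034 -0.324] turn units 0.006 F [-0.8  -0.47 -5.12] M [ 0.007  0.069 -0.071] w 0.029 g 59.8
t 6.32 pos [0.5179 0.2084 0.3171] yawx 14.0 zax [-0.0061 -0.0013 -1.    ] shift units [-0.083  0.018 -0.117] turn units 0.0 F [ 0.2   0.35 -3.7 ] M [ 0.072 -0.056  0.032] w 0.0286 g 59.8
```

View pics/near.png

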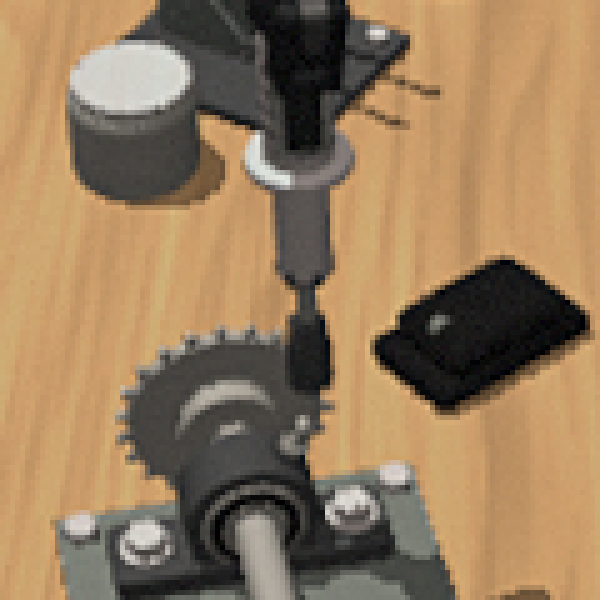

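The coupler's mouth is at about (312.4,297.6) and the nipple's head just below it at about (310.6,304.6).

Run:
```python
from h import *
S=load('side');T=load('top')
go([.516,.2075,.32],14)
P=cloud(S)
for z in (.16,.17,.18,.19,.22,.23):
    m=(abs(P[...,2]-z)<.006)&(np.hypot(P[...,0]-.517,P[...,1]-.215)<.03); q=P[m]; print(z,len(q),q.mean(0).round(4),q.min(0).round(4),q.max(0).round(4))
for X in([.517,.2084,.1524],[.5145,.2075,.121],[.5125,.207,.121]): print(X,proj(S,X),proj(T,X))
P=cloud(T)
m=(np.hypot(P[...,0]-.517,P[...,1]-.2084)<.035)&(P[...,2]>.14)&(P[...,2]<.3);print('top vis',m.sum(),P[m].mean(0) if m.any() else '')
```

```text
t 6.32 pos [0.5179 0.2084 0.3171] yawx 14.0 zax [-0.0061 -0.0013 -1.    ] shift units [-0.083  0.018 -0.117] turn units 0.0 F [ 0.2   0.35 -3.7 ] M [ 0.072 -0.056  0.032] w 0.0286 g 59.8
0.16 35 [0.5107 0.2155 0.16  ] [0.5023 0.2097 0.1544] [0.52   0.2197 0.1659]
0.17 45 [0.5105 0.2143 0.1703] [0.5021 0.2021 0.1644] [0.5198 0.2205 0.1758]
0.18 46 [0.511  0.2131 0.1806] [0.504  0.2034 0.1746] [0.5194 0.2202 0.1859]
0.19 22 [0.5113 0.2118 0.1884] [0.506  0.2085 0.184 ] [0.517  0.2174 0.1951]
0.22 43 [0.5105 0.218  0.2201] [0.501  0.2109 0.214 ] [0.5222 0.2239 0.2259]
0.23 54 [0.5109 0.2174 0.2304] [0.5008 0.2066 0.2241] [0.5241 0.2227 0.2357]
[0.517, 0.2084, 0.1524] [[308.42778722 294.32554591]] [[222.69241969 241.9940111 ]]
[0.5145, 0.2075, 0.121] [[309.95797072 304.6660385 ]] [[225.9795716  245.00386463]]
[0.5125, 0.207, 0.121] [[310.87057516 304.52275578]] [[226.2190258  245.92630335]]
top vis 151 [0.50817139 0.19784721 0.23181052]
```

View pics/neart.png

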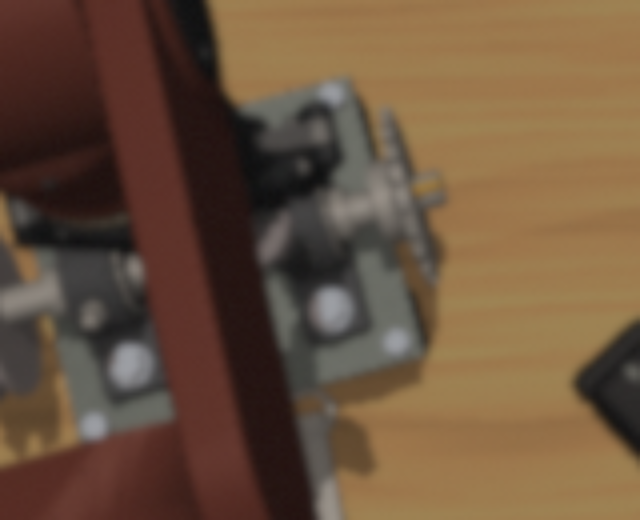

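Call:
{"fn": "step_arm", "kwargs": {
  "steps": [0,0,0,0,0,0,0,0,0,0,0,0,0,0,0,0],
  "newtons": 35
}}

```text
time: 6.65
position: [0.5204, 0.2085, 0.3214]
eef_rot: [0.993, 0.122, 0.001, -0.0]
wrist_force: [-0.4, 0.5, -3.9]
width: 0.0287
grip_force: 59.9
```

Run:
```python
from h import *
go([.516,.2075,.32],14)
S=snap('side');go([.516,.2075,.32],14)
P=cloud(S)
for z in (.155,.16,.17,.18,.22,.23):
    m=(abs(P[...,2]-z)<.006)&(np.hypot(P[...,0]-.514,P[...,1]-.215)<.03); q=P[m]; print(z,len(q),q.mean(0).round(4),q.min(0).round(4),q.max(0).round(4),((q.max(0)+q.min(0))/2).round(4))
m=(np.hypot(P[...,0]-.512,P[...,1]-.21)<.007)&(P[...,2]>.115)&(P[...,2]<.13); print('head',m.sum(),P[m].mean(0))
v,u=np.nonzero(m);print(u.mean(),v.mean())
```

```text
t 6.65 pos [0.5204 0.2085 0.3214] yawx 13.97 zax [ 2.2e-03  6.0e-04 -1.0e+00] shift units [-0.181 -0.005  0.056] turn units -0.006 F [-0.41  0.55 -3.89] M [ 0.029  0.052 -0.033] w 0.0287 g 59.9
t 6.7 pos [0.5203 0.2084 0.3212] yawx 13.97 zax [ 1.8e-03  5.0e-04 -1.0e+00] shift units [-0.176 -0.005  0.046] turn units -0.006 F [-0.38 -0.04 -4.02] M [ 0.01  -0.051  0.051] w 0.0284 g 59.9
0.155 15 [0.5179 0.2157 0.1595] [0.5089 0.2075 0.1581] [0.5287 0.2186 0.161 ] [0.5188 0.2131 0.1595]
0.16 32 [0.5177 0.215  0.1619] [0.5089 0.2075 0.1581] [0.5287 0.219  0.1657] [0.5188 0.2133 0.1619]
0.17 39 [0.5181 0.2159 0.17  ] [0.5088 0.2078 0.1646] [0.5284 0.2211 0.1759] [0.5186 0.2144 0.1703]
0.18 43 [0.5188 0.2152 0.1799] [0.5103 0.2059 0.1743] [0.528  0.2205 0.1859] [0.5192 0.2132 0.1801]
0.22 31 [0.5194 0.2172 0.2221] [0.5073 0.2074 0.2185] [0.5308 0.2223 0.2256] [0.5191 0.2149 0.2221]
0.23 50 [0.5181 0.2176 0.2301] [0.5071 0.2088 0.2243] [0.5306 0.2222 0.2359] [0.5188 0.2155 0.2301]
head 17 [0.5138161  0.21128977 0.12159771]
310.1764705882353 305.6470588235294
```

Call:
{"fn": "step_arm", "kwargs": {
  "steps": [-0.1,0,0.2,0,-0.08,0,0.4,0,0,0,0.4,0,0,0,0.1,0,0,0,0,0,0,0,0,0,0,0,0,0,0,0,0,0]
}}

```text
time: 7.37
position: [0.5159, 0.2074, 0.2931]
eef_rot: [0.993, 0.122, 0.001, -0.0]
wrist_force: [1.0, 0.2, -2.1]
width: 0.0286
grip_force: 60.0
```

Run:
```python
from h import *
go([.516,.2075,.292],14)
S=snap('side');go([.516,.2075,.292],14)
P=cloud(S)
for z in (.132,.14,.15,.19,.2):
    m=(abs(P[...,2]-z)<.005)&(np.hypot(P[...,0]-.514,P[...,1]-.215)<.03); q=P[m]; print(z,len(q),q.mean(0).round(4),q.min(0).round(4),q.max(0).round(4),((q.max(0)+q.min(0))/2).round(4))
cv2.imwrite('pics/n2.png',cv2.resize(S['image'][250:330,270:350],None,fx=7,fy=7,interpolation=2)[...,::-1])
```

```text
t 7.37 pos [0.5159 0.2074 0.2931] yawx 13.98 zax [ 1.1e-03  3.0e-04 -1.0e+00] shift units [ 0.005 -0.001  0.045] turn units -0.004 F [ 0.97  0.21 -2.13] M [-0.026 -0.002  0.014] w 0.0286 g 60.0
t 7.42 pos [0.5159 0.2074 0.2932] yawx 13.98 zax [ 1.1e-03  3.0e-04 -1.0e+00] shift units [ 0.005 -0.002  0.048] turn units -0.004 F [-0.05  0.76 -3.13] M [-0.01  -0.001  0.057] w 0.0286 g 60.0
0.132 26 [0.5136 0.2152 0.1327] [0.5051 0.2097 0.1282] [0.5227 0.2209 0.1363] [0.5139 0.2153 0.1322]
0.14 31 [0.5144 0.2156 0.1405] [0.505  0.21   0.1351] [0.5225 0.2198 0.1445] [0.5137 0.2149 0.1398]
0.15 35 [0.5128 0.2139 0.15  ] [0.5048 0.2064 0.1454] [0.5224 0.2215 0.1546] [0.5136 0.214  0.15  ]
0.19 23 [0.5131 0.2153 0.1924] [0.5018 0.2045 0.1888] [0.5254 0.2206 0.1948] [0.5136 0.2126 0.1918]
0.2 39 [0.5124 0.2169 0.2006] [0.5017 0.209  0.1954] [0.5249 0.2231 0.2048] [0.5133 0.2161 0.2001]
```

View pics/n2.png

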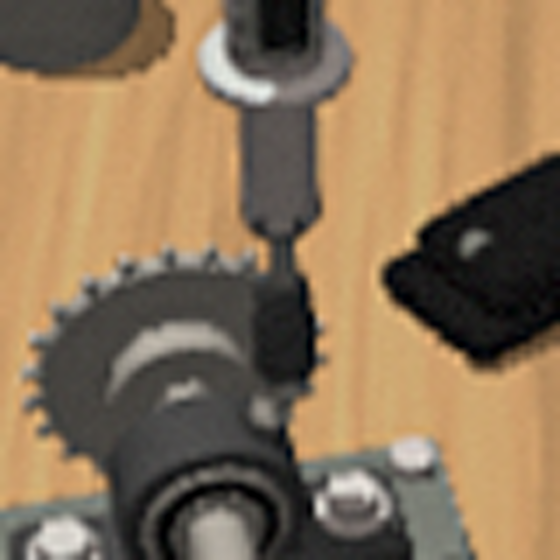

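The mouth at crop (283,380) is right over the head, which is expected at crop (287,381). I go down gently until it touches.

Call:
{"fn": "step_arm", "kwargs": {
  "steps": [0,0,0.1,0,0,0,0.08,0,0,0,0,0,0,0,0,0]
}}

```text
time: 7.75
position: [0.5153, 0.2073, 0.2878]
eef_rot: [0.993, 0.122, -0.0, -0.0]
wrist_force: [-0.5, 0.1, -3.8]
width: 0.0288
grip_force: 60.0
```

Call:
{"fn": "step_arm", "kwargs": {
  "steps": [0,0,0.05,0,0,0,0,0,0,0,0,0]
}}

```text
time: 8.0
position: [0.5155, 0.2077, 0.287]
eef_rot: [0.993, 0.122, 0.0, -0.0]
wrist_force: [-0.6, 1.2, -2.5]
width: 0.0287
grip_force: 60.1
```

Call:
{"fn": "step_arm", "kwargs": {
  "steps": [0,0,0.04,0,0,0,0,0,0,0,0,0]
}}

```text
time: 8.25
position: [0.5155, 0.208, 0.2861]
eef_rot: [0.993, 0.122, 0.0, -0.001]
wrist_force: [-1.0, 3.7, -0.4]
width: 0.0287
grip_force: 60.1
```

Call:
{"fn": "step_arm", "kwargs": {
  "steps": [0.01,-0.05,-0.02,0,0,0,0,0,0,0,0,0]
}}

```text
time: 8.5
position: [0.5155, 0.2085, 0.2863]
eef_rot: [0.993, 0.122, 0.0, 0.0]
wrist_force: [-0.9, 0.5, -2.1]
width: 0.0288
grip_force: 60.0
```

Call:
{"fn": "step_arm", "kwargs": {
  "steps": [0.01,-0.05,0,0,0,0,0,0,0,0,0,0]
}}

```text
time: 8.75
position: [0.5154, 0.2094, 0.2861]
eef_rot: [0.993, 0.122, -0.0, 0.001]
wrist_force: [0.6, -0.6, -2.5]
width: 0.0289
grip_force: 60.0
```

Call:
{"fn": "step_arm", "kwargs": {
  "steps": [0,0,0.04,0,0,0,0,0,0,0,0,0]
}}

```text
time: 9.0
position: [0.5156, 0.2095, 0.2857]
eef_rot: [0.993, 0.122, 0.0, 0.0]
wrist_force: [0.1, 0.0, -0.3]
width: 0.0287
grip_force: 60.3
```

Call:
{"fn": "step_arm", "kwargs": {
  "steps": [0,0,0.04,0,0,0,0,0,0,0,0,0]
}}

```text
time: 9.25
position: [0.5158, 0.2097, 0.2854]
eef_rot: [0.993, 0.122, 0.001, 0.0]
wrist_force: [-0.2, -1.6, 3.8]
width: 0.0287
grip_force: 60.7
```

Call:
{"fn": "step_arm", "kwargs": {
  "steps": [0,0,-0.05,0,0,0,0,0,0,0,0,0,0,0,0,0],
  "hand": 1,
  "newtons": 22
}}

```text
time: 9.58
position: [0.5155, 0.2097, 0.2856]
eef_rot: [0.993, 0.122, 0.0, 0.0]
wrist_force: [-0.3, -2.4, 1.6]
width: 0.0291
grip_force: 60.6
```

Call:
{"fn": "step_arm", "kwargs": {
  "steps": [-0.2,0,0.005,0,-0.2,0,0.01,0,-0.15,0,0.01,0,0,0,0,0]
}}

```text
time: 9.92
position: [0.5023, 0.2073, 0.2863]
eef_rot: [0.993, 0.122, 0.002, -0.001]
wrist_force: [1.4, 1.3, 4.0]
width: 0.029
grip_force: 60.7
```

```bash
cat > ax.py <<'E'
from h import *
def axis(c):
    "gun axis in side view by depth slices: barrel/coupler points near plane through c"
    S=snap('side');P=cloud(S); H=np.array([.513,.209,.121])
    lab=np.linalg.norm(P-H,axis=-1); m=(lab<.13)&(lab>.012)&(P[...,2]>.128)&(abs(P[...,1]-c)<.05)
    q=P[m]; ex=np.array([np.cos(np.radians(14)),np.sin(np.radians(14)),0]); x=(q-H)@ex
    r=np.linalg.norm(q-H,axis=1)
    for lo,hi in((.012,.02),(.02,.03),(.03,.04),(.055,.07),(.07,.085),(.085,.1)):
        k=(r>lo)&(r<hi); 
        if k.sum(): print(lo,hi,k.sum(),'x',x[k].mean().round(4),'z',(q[k,2]-.121).mean().round(4),'ang',np.degrees(np.arctan2(-x[k].mean(),(q[k,2]-.121).mean())).round(1))
    return S
E
python3 - <<'E'
from ax import *
go([.516,.2075,.292],14); axis(.21)
E
```

```text
t 9.92 pos [0.5023 0.2073 0.2863] yawx 13.98 zax [ 0.0031  0.0027 -1.    ] shift units [ 0.533  0.126 -0.225] turn units -0.004 F [1.44 1.28 4.  ] M [ 0.379 -0.795 -0.004] w 0.029 g 60.7
0.012 0.02 26 x -0.0004 z 0.0118 ang 2.0
0.02 0.03 43 x -0.0022 z 0.0221 ang 5.6
0.03 0.04 39 x -0.0041 z 0.0343 ang 6.9
0.055 0.07 30 x -0.003 z 0.0611 ang 2.8
0.07 0.085 63 x -0.0028 z 0.073 ang 2.2
0.085 0.1 67 x -0.0062 z 0.0914 ang 3.9
```

Call:
{"fn": "step_arm", "kwargs": {
  "steps": [-0.27,0,0.01,0,-0.28,0,0.03,0,0,0,0,0,0,0,0,0]
}}

```text
time: 10.3
position: [0.4873, 0.2037, 0.2846]
eef_rot: [0.993, 0.122, -0.001, -0.001]
wrist_force: [0.2, 0.4, 6.2]
width: 0.0286
grip_force: 61.2
```

Call:
{"fn": "step_arm", "kwargs": {
  "steps": [-0.27,0,0.05,0,-0.27,0,0.06,0,0,0,0,0,0,0,0,0]
}}

```text
time: 10.63
position: [0.474, 0.2004, 0.2817]
eef_rot: [0.993, 0.122, -0.001, -0.001]
wrist_force: [0.3, 1.4, 6.4]
width: 0.0287
grip_force: 61.8
```

Run:
```python
from ax import *
go([.516,.2075,.292],14); axis(.21)
```

```text
t 10.63 pos [0.474  0.2004 0.2817] yawx 14.0 zax [-0.0027  0.0011 -1.    ] shift units [ 1.699  0.131 -0.416] turn units 0.0 F [0.33 1.38 6.41] M [ 0.37  -0.143 -0.006] w 0.0287 g 61.8
0.012 0.02 20 x -0.0011 z 0.0113 ang 5.6
0.02 0.03 46 x -0.0058 z 0.0201 ang 16.1
0.03 0.04 44 x -0.0094 z 0.0325 ang 16.1
0.055 0.07 28 x -0.0084 z 0.0547 ang 8.7
0.07 0.085 71 x -0.0148 z 0.0717 ang 11.6
0.085 0.1 63 x -0.0216 z 0.0888 ang 13.7
```

Call:
{"fn": "step_arm", "kwargs": {
  "steps": [-0.26,0,0.05,0,-0.26,0,0.08,0,0,0,0,0,0,0,0,0]
}}

```text
time: 11.02
position: [0.4615, 0.1971, 0.278]
eef_rot: [0.993, 0.122, -0.001, -0.001]
wrist_force: [-0.8, 1.4, 5.6]
width: 0.0286
grip_force: 62.3
```

Call:
{"fn": "step_arm", "kwargs": {
  "steps": [-0.26,0,0.09,0,-0.25,0,0.1,0,0,0,0,0,0,0,0,0]
}}

```text
time: 11.35
position: [0.449, 0.1938, 0.2728]
eef_rot: [0.993, 0.122, -0.001, -0.0]
wrist_force: [-2.3, 1.5, 6.0]
width: 0.0288
grip_force: 63.4
```

Run:
```python
from ax import *
go([.516,.2075,.292],14); S=axis(.21)
cv2.imwrite('pics/n3.png',cv2.resize(S['image'][230:330,270:370],None,fx=6,fy=6,interpolation=2)[...,::-1])
```

```text
t 11.35 pos [0.449  0.1938 0.2728] yawx 14.0 zax [-2.7e-03  3.0e-04 -1.0e+00] shift units [ 2.733  0.118 -0.774] turn units 0.001 F [-2.28  1.48  5.97] M [ 0.598 -0.176  0.12 ] w 0.0288 g 63.4
0.012 0.02 20 x -0.0038 z 0.0123 ang 17.3
0.02 0.03 42 x -0.0091 z 0.0195 ang 24.9
0.03 0.04 42 x -0.0139 z 0.0309 ang 24.3
0.055 0.07 31 x -0.0202 z 0.0535 ang 20.7
0.07 0.085 72 x -0.025 z 0.0674 ang 20.3
0.085 0.1 70 x -0.035 z 0.0851 ang 22.3
```

View pics/n3.png

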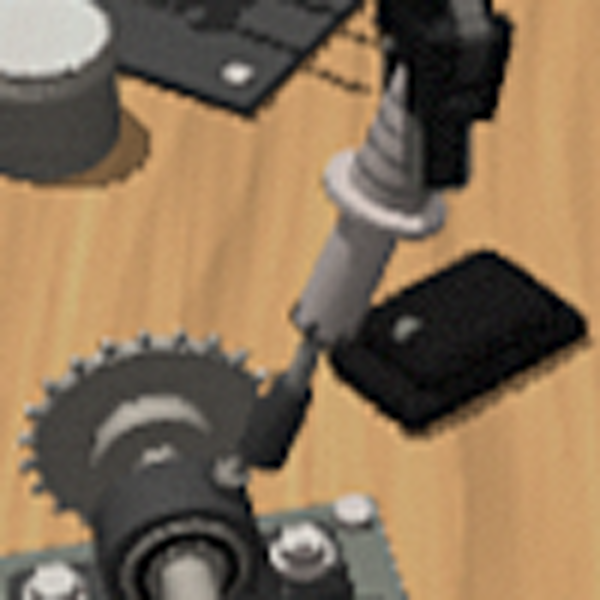

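The gun has tilted to about 24 degrees, with the coupler still over the head near crop (250,450). I carry on to 35 degrees.

Call:
{"fn": "step_arm", "kwargs": {
  "steps": [-0.25,0,0.12,0,-0.24,0,0.13,0,0,0,0,0,0,0,0,0]
}}

```text
time: 11.73
position: [0.4367, 0.1908, 0.2663]
eef_rot: [0.993, 0.122, -0.002, -0.0]
wrist_force: [-3.1, 1.5, 5.1]
width: 0.0287
grip_force: 64.2
```

Call:
{"fn": "step_arm", "kwargs": {
  "steps": [-0.22,0,0.14,0,-0.2,0,0.14,0,0,0,0,0,0,0,0,0]
}}

```text
time: 12.07
position: [0.4261, 0.1881, 0.2592]
eef_rot: [0.993, 0.122, -0.003, -0.0]
wrist_force: [-3.1, 1.2, 6.0]
width: 0.0286
grip_force: 64.0
```

Run:
```python
from ax import *
go([.516-.0912*.97,.2093-.0912*.242,.258],14); S=axis(.21)
```

```text
t 12.07 pos [0.4261 0.1881 0.2592] yawx 14.01 zax [-5.6e-03 -6.0e-04 -1.0e+00] shift units [0.048 0.047 0.048] turn units 0.003 F [-3.13  1.2   6.05] M [0.524 0.279 0.164] w 0.0286 g 64.0
0.012 0.02 21 x -0.0033 z 0.0122 ang 15.2
0.02 0.03 53 x -0.0121 z 0.0187 ang 33.0
0.03 0.04 37 x -0.0196 z 0.0284 ang 34.7
0.055 0.07 39 x -0.0238 z 0.0475 ang 26.6
0.07 0.085 74 x -0.0357 z 0.0625 ang 29.7
0.085 0.1 67 x -0.0478 z 0.0782 ang 31.5
```

Call:
{"fn": "step_arm", "kwargs": {
  "steps": [0,0,0,0,0,0,0,0,0,0,0,0],
  "hand": 1,
  "newtons": 120
}}

```text
time: 12.37
position: [0.4263, 0.188, 0.2594]
eef_rot: [0.993, 0.122, -0.003, 0.0]
wrist_force: [-3.1, 0.8, 6.8]
width: 0.0284
grip_force: 117.5
```

Call:
{"fn": "step_arm", "kwargs": {
  "steps": [0.06,0,0.08,0,0.06,0,0.08,0,0,0,0,0,0,0,0,0]
}}

```text
time: 12.7
position: [0.4291, 0.1887, 0.2554]
eef_rot: [0.993, 0.122, -0.003, 0.0]
wrist_force: [-4.3, -0.2, 8.4]
width: 0.0278
grip_force: 117.5
```

Run:
```python
from ax import *
go([.4261,.1881,.2592],14); S=axis(.21)
```

```text
t 12.7 pos [0.4291 0.1887 0.2554] yawx 14.01 zax [-0.0062 -0.001  -1.    ] shift units [-0.122 -0.005 -0.15 ] turn units 0.002 F [-4.28 -0.2   8.44] M [0.389 0.372 0.096] w 0.0278 g 117.5
0.012 0.02 22 x -0.0048 z 0.012 ang 21.9
0.02 0.03 47 x -0.0123 z 0.0182 ang 34.0
0.03 0.04 40 x -0.0184 z 0.0287 ang 32.6
0.055 0.07 49 x -0.031 z 0.0541 ang 29.8
0.07 0.085 71 x -0.0346 z 0.0628 ang 28.9
0.085 0.1 68 x -0.0475 z 0.0782 ang 31.3
```

```bash
cat > prof.py <<'E'
from h import *
def prof(th=35,H=(.513,.2085,.121)):
    S=snap('side');P=cloud(S);H=np.array(H); c,s=np.cos(np.radians(14)),np.sin(np.radians(14))
    ex=np.array([c,s,0]);ey=np.array([-s,c,0]);t=np.radians(th);n=-np.sin(t)*ex+np.array([0,0,np.cos(t)]);l=np.cos(t)*ex+np.array([0,0,np.sin(t)])
    q=P.reshape(-1,3)-H; a=q@n;b=q@l;y=q@ey; m=(abs(b)<.03)&(abs(y)<.03)&(a>-.015)&(a<.14)
    for lo in np.arange(-.01,.115,.005):
        k=m&(a>=lo)&(a<lo+.005)
        if k.sum()>1: print('%4.0f n%3d lat %5.1f..%5.1f mid %5.1f ymax %5.1f'%(lo*1e3,k.sum(),b[k].min()*1e3,b[k].max()*1e3,(b[k].min()+b[k].max())*500,y[k].max()*1e3))
E
python3 -c "
from prof import *
prof(); go([.4261,.1881,.2592],14)"
```

```text
-10 n  4 lat  -2.4..  2.6 mid   0.1 ymax   3.0
  -5 n  2 lat   3.1..  3.9 mid   3.5 ymax   7.4
   0 n 12 lat -11.9..  6.6 mid  -2.6 ymax  14.0
   5 n 20 lat  -9.8..  7.6 mid  -1.1 ymax  15.4
  10 n 19 lat  -9.2..  6.9 mid  -1.1 ymax  13.5
  15 n 21 lat -11.2..  8.2 mid  -1.5 ymax  14.6
  20 n 15 lat  -6.9..  9.3 mid   1.2 ymax  17.9
  25 n 18 lat  -8.4..  7.2 mid  -0.6 ymax  16.6
  30 n 18 lat  -7.4..  6.6 mid  -0.4 ymax  12.0
  35 n 20 lat  -9.5..  6.8 mid  -1.4 ymax  11.7
  40 n  6 lat  -3.4..  4.4 mid   0.5 ymax   8.7
  45 n 10 lat  -1.5..  3.0 mid   0.8 ymax  10.8
  50 n  7 lat  -2.8..  3.7 mid   0.4 ymax   6.9
  55 n 10 lat  -2.7.. 10.5 mid   3.9 ymax  15.2
  60 n 21 lat  -8.1.. 11.4 mid   1.6 ymax  17.3
  65 n 21 lat  -7.2.. 13.0 mid   2.9 ymax  16.6
  70 n 22 lat  -8.4.. 12.3 mid   1.9 ymax  16.2
  75 n 26 lat  -7.9.. 12.9 mid   2.5 ymax  16.5
  80 n 19 lat  -8.0.. 13.5 mid   2.7 ymax  16.4
  85 n 26 lat  -4.8.. 13.7 mid   4.4 ymax  20.0
  90 n 20 lat  -5.4.. 12.7 mid   3.7 ymax  17.3
  95 n 25 lat  -7.0.. 14.2 mid   3.6 ymax  17.6
 100 n 23 lat  -3.6.. 14.6 mid   5.5 ymax  15.7
 105 n 24 lat  -4.4.. 15.1 mid   5.4 ymax  16.1
 110 n  2 lat   4.2.. 12.5 mid   8.3 ymax  15.7
t 12.8 pos [0.429  0.1887 0.2555] yawx 14.01 zax [-0.0061 -0.001  -1.    ] shift units [-0.121 -0.005 -0.146] turn units 0.002 F [-5.1  -0.05  9.17] M [0.372 0.346 0.17 ] w 0.0278 g 117.5
```

Call:
{"fn": "step_arm", "kwargs": {
  "steps": [-0.12,0,-0.17,0,-0.03,0,-0.04,0,0,0,0,0,0.1,0.02,-0.07,0,0,0,0,0,0,0,0,0]
}}

```text
time: 13.3
position: [0.4296, 0.1874, 0.2613]
eef_rot: [0.993, 0.122, -0.001, 0.001]
wrist_force: [-0.6, 0.3, -2.8]
width: 0.028
grip_force: 118.2
```

```bash
python3 -c "
from prof import *
go([.4261,.1881,.2592],14);prof()"
```

```text
t 13.3 pos [0.4296 0.1874 0.2613] yawx 13.96 zax [-0.0027 -0.0022 -1.    ] shift units [-0.13  -0.061  0.083] turn units -0.007 F [-0.55  0.25 -2.76] M [-0.142  0.03  -0.045] w 0.028 g 118.2
 -10 n  8 lat  -1.7..  7.4 mid   2.8 ymax   9.8
  -5 n  2 lat   3.4..  5.6 mid   4.5 ymax   5.6
   0 n 16 lat  -7.2.. 10.6 mid   1.7 ymax  11.4
   5 n 19 lat  -6.7..  9.7 mid   1.5 ymax  13.1
  10 n 17 lat  -2.9..  9.8 mid   3.4 ymax  13.3
  15 n 17 lat  -7.8.. 10.2 mid   1.2 ymax  12.6
  20 n 22 lat  -7.8.. 11.2 mid   1.7 ymax  14.3
  25 n 12 lat  -2.5.. 10.6 mid   4.0 ymax  10.4
  30 n 18 lat  -7.1.. 11.2 mid   2.0 ymax  11.5
  35 n 19 lat  -5.0.. 10.1 mid   2.5 ymax   9.6
  40 n  8 lat  -2.8..  5.9 mid   1.5 ymax   6.1
  45 n  7 lat  -1.6..  6.6 mid   2.5 ymax   6.6
  50 n  8 lat  -3.0..  6.9 mid   2.0 ymax   7.6
  55 n  5 lat   2.6..  7.7 mid   5.1 ymax   8.1
  60 n 10 lat  -2.9.. 14.6 mid   5.8 ymax  13.1
  65 n 25 lat  -4.8.. 16.3 mid   5.8 ymax  15.7
  70 n 24 lat  -6.2.. 15.3 mid   4.6 ymax  15.3
  75 n 22 lat  -1.9.. 17.1 mid   7.6 ymax  15.0
  80 n 23 lat  -5.3.. 16.6 mid   5.7 ymax  14.6
  85 n 24 lat  -3.1.. 16.4 mid   6.6 ymax  16.0
  90 n 23 lat  -4.5.. 18.8 mid   7.1 ymax  15.1
  95 n 22 lat  -4.4.. 15.5 mid   5.5 ymax  15.3
 100 n 23 lat  -3.4.. 17.1 mid   6.9 ymax  14.9
 105 n 25 lat  -2.1.. 17.5 mid   7.7 ymax  14.1
 110 n 16 lat  -2.2.. 18.7 mid   8.2 ymax  13.9
```

Call:
{"fn": "step_arm", "kwargs": {
  "steps": [0.06,0,0.08,0,0.06,0,0.08,0,0,0,0,0,0,0,0,0]
}}

```text
time: 13.68
position: [0.4331, 0.1886, 0.2579]
eef_rot: [0.993, 0.122, -0.0, 0.0]
wrist_force: [0.8, -0.6, -3.0]
width: 0.0279
grip_force: 118.5
```

Call:
{"fn": "step_arm", "kwargs": {
  "steps": [0.06,0,0.08,0,0.06,0,0.08,0,0,0,0,0,0,0,0,0]
}}

```text
time: 14.02
position: [0.436, 0.1891, 0.2537]
eef_rot: [0.993, 0.122, -0.001, 0.001]
wrist_force: [1.9, -1.6, -6.7]
width: 0.0277
grip_force: 118.7
```

```bash
python3 -c "
from prof import *
go([.4261,.1881,.2592],14);prof()"
```

```text
t 14.02 pos [0.436  0.1891 0.2537] yawx 13.97 zax [-9.0e-04 -1.5e-03 -1.0e+00] shift units [-0.395 -0.057 -0.218] turn units -0.006 F [ 1.9  -1.59 -6.74] M [-0.781 -0.137 -0.196] w 0.0277 g 118.7
 -10 n 15 lat  -3.3.. 11.1 mid   3.9 ymax  11.8
  -5 n 19 lat  -7.9.. 10.1 mid   1.1 ymax  12.2
   0 n 16 lat  -4.3.. 11.0 mid   3.4 ymax  12.5
   5 n 18 lat  -5.5.. 10.8 mid   2.7 ymax  11.0
  10 n 18 lat  -6.2..  9.8 mid   1.8 ymax  13.7
  15 n 19 lat  -5.5.. 13.0 mid   3.8 ymax  12.3
  20 n 14 lat  -2.3.. 11.0 mid   4.4 ymax  11.0
  25 n 19 lat  -3.6.. 11.6 mid   4.0 ymax  10.9
  30 n  9 lat  -0.1..  7.9 mid   3.9 ymax   7.7
  35 n  7 lat   0.3..  7.9 mid   4.1 ymax   7.0
  40 n  7 lat  -0.4..  8.1 mid   3.9 ymax   6.6
  45 n  6 lat   2.5..  9.3 mid   5.9 ymax   9.4
  50 n 14 lat   0.3.. 16.8 mid   8.5 ymax  11.6
  55 n 18 lat  -2.4.. 17.6 mid   7.6 ymax  15.0
  60 n 20 lat  -3.3.. 16.5 mid   6.6 ymax  13.5
  65 n 25 lat  -3.8.. 17.1 mid   6.6 ymax  15.2
  70 n 25 lat  -2.2.. 17.8 mid   7.8 ymax  13.1
  75 n 22 lat  -2.4.. 19.4 mid   8.5 ymax  14.7
  80 n 19 lat  -4.3.. 18.8 mid   7.3 ymax  15.6
  85 n 23 lat  -0.3.. 17.6 mid   8.6 ymax  14.3
  90 n 27 lat  -2.0.. 18.3 mid   8.2 ymax  14.4
  95 n 21 lat  -3.5.. 18.2 mid   7.3 ymax  14.0
 100 n 21 lat   0.2.. 17.8 mid   9.0 ymax  14.4
 105 n  3 lat  10.2.. 26.8 mid  18.5 ymax  21.0
 110 n 49 lat -13.1.. 29.7 mid   8.3 ymax  25.6
```

The coupler has snapped on: its body now spans about -8 to +29 mm along the nipple line. Next I push the stroke in.

Call:
{"fn": "step_arm", "kwargs": {
  "steps": [0.03,0,0.08,0,0.03,0,0.08,0,0.03,0,0.08,0,0.03,0,0.08,0,0.03,0,0.08,0,0,0,0,0,0,0,0,0]
}}

```text
time: 14.65
position: [0.4396, 0.1901, 0.2475]
eef_rot: [0.993, 0.122, -0.001, 0.001]
wrist_force: [-6.1, -5.0, 7.5]
width: 0.0277
grip_force: 119.9
```

Call:
{"fn": "step_arm", "kwargs": {
  "steps": [0.05,0,0.08,0,0.05,0,0.08,0,0.05,0,0.08,0,0,0,0,0,0,0,0,0]
}}

```text
time: 15.07
position: [0.4431, 0.191, 0.2418]
eef_rot: [0.993, 0.122, -0.001, 0.001]
wrist_force: [-7.4, -5.7, 8.8]
width: 0.0278
grip_force: 120.0
```

```bash
python3 -c "
from prof import *
go([.4261,.1881,.2592],14);prof()"
```

```text
t 15.07 pos [0.4431 0.191  0.2418] yawx 13.99 zax [-0.0014 -0.0016 -1.    ] shift units [-0.688 -0.05  -0.694] turn units -0.003 F [-7.39 -5.68  8.75] M [-1.299  1.145 -0.287] w 0.0278 g 120.0
 -10 n 17 lat  -4.4.. 11.5 mid   3.5 ymax  10.6
  -5 n 14 lat  -7.7.. 10.3 mid   1.3 ymax  12.9
   0 n 20 lat  -3.7.. 12.2 mid   4.3 ymax  14.4
   5 n 15 lat  -6.9.. 12.4 mid   2.7 ymax  13.1
  10 n 26 lat  -6.6.. 10.8 mid   2.1 ymax  13.1
  15 n 12 lat  -2.9.. 12.5 mid   4.8 ymax  13.1
  20 n 16 lat  -1.4.. 10.2 mid   4.4 ymax  11.7
  25 n 20 lat  -4.6.. 10.6 mid   3.0 ymax  10.8
  30 n  6 lat   2.5..  8.3 mid   5.4 ymax   7.7
  35 n  6 lat   1.8.. 12.6 mid   7.2 ymax  12.7
  40 n 20 lat  -6.4.. 15.0 mid   4.3 ymax  16.8
  45 n 20 lat  -5.6.. 16.7 mid   5.5 ymax  15.5
  50 n 26 lat  -4.7.. 17.3 mid   6.3 ymax  15.2
  55 n 21 lat  -2.6.. 16.2 mid   6.8 ymax  14.2
  60 n 18 lat  -1.1.. 16.5 mid   7.7 ymax  13.2
  65 n 25 lat  -4.8.. 16.5 mid   5.8 ymax  15.6
  70 n 23 lat  -2.4.. 17.1 mid   7.4 ymax  15.2
  75 n 21 lat  -4.2.. 16.8 mid   6.3 ymax  17.1
  80 n 23 lat  -1.2.. 17.7 mid   8.3 ymax  15.1
  85 n 22 lat  -2.7.. 17.4 mid   7.4 ymax  13.8
  90 n  4 lat   3.0.. 19.2 mid  11.1 ymax  16.0
  95 n 28 lat  -5.5.. 29.7 mid  12.1 ymax  23.8
 100 n 94 lat -15.9.. 29.1 mid   6.6 ymax  26.5
 105 n 29 lat  -4.5.. 23.7 mid   9.6 ymax  17.4
 110 n 30 lat   1.6.. 23.0 mid  12.3 ymax  19.5
```

Call:
{"fn": "step_arm", "kwargs": {
  "steps": [0.05,0.04,0.07,0,0.05,0.03,0.07,0,0,0,0,0,0,0,0,0]
}}

```text
time: 15.45
position: [0.4454, 0.191, 0.2385]
eef_rot: [0.993, 0.122, -0.001, -0.001]
wrist_force: [-7.7, -3.4, 9.7]
width: 0.0278
grip_force: 120.3
```

Call:
{"fn": "step_arm", "kwargs": {
  "steps": [0.05,0,0.07,0,0,0,0,0,0,0,0,0]
}}

```text
time: 15.7
position: [0.4462, 0.1912, 0.2378]
eef_rot: [0.993, 0.122, -0.002, -0.001]
wrist_force: [-12.5, -4.8, 14.8]
width: 0.0283
grip_force: 121.1
```

```bash
python3 -c "
from prof import *
go([.4261,.1881,.2592],14);prof()" | awk 'NR<3 || /^ *(2[05]|3[05]|4[05]|8[05]|9[05]|10[05]) /'
```

```text
t 15.7 pos [0.4462 0.1912 0.2378] yawx 14.02 zax [-3.9e-03  6.0e-04 -1.0e+00] shift units [-0.814 -0.077 -0.854] turn units 0.004 F [-12.51  -4.79  14.84] M [-0.865  2.086 -0.046] w 0.0283 g 121.1
 -10 n 17 lat  -6.0.. 11.6 mid   2.8 ymax  12.6
  20 n 17 lat  -5.4.. 10.7 mid   2.7 ymax  12.3
  25 n 15 lat  -3.6..  8.7 mid   2.6 ymax   9.8
  30 n  7 lat  -1.7.. 13.2 mid   5.7 ymax  12.3
  35 n 22 lat  -4.2.. 15.5 mid   5.7 ymax  13.9
  40 n 22 lat  -6.4.. 15.7 mid   4.6 ymax  12.8
  45 n 25 lat  -3.4.. 16.2 mid   6.4 ymax  16.2
  80 n 25 lat  -2.1.. 17.6 mid   7.8 ymax  16.5
  85 n  3 lat   4.0.. 13.3 mid   8.7 ymax  13.5
  90 n 31 lat  -1.1.. 28.0 mid  13.5 ymax  23.9
  95 n 92 lat -15.4.. 29.6 mid   7.1 ymax  25.2
 100 n 34 lat  -9.3.. 21.5 mid   6.1 ymax  16.8
 105 n 24 lat   0.1.. 22.5 mid  11.3 ymax  16.0
```

Call:
{"fn": "step_arm", "kwargs": {
  "steps": [0,0,0,0,0,0,0,0,0,0,0,0,0,0,0,0,0,0,0,0,0,0,0,0,0,0,0,0,0,0,0,0]
}}

```text
time: 16.42
position: [0.4462, 0.1912, 0.2377]
eef_rot: [0.993, 0.122, -0.002, -0.001]
wrist_force: [-11.6, -4.8, 15.0]
width: 0.0279
grip_force: 121.1
```

```bash
python3 -c "
from prof import *
go([.4261,.1881,.2592],14);prof()" | awk 'NR<4 || /^ *(2[05]|3[05]|4[05]|8[05]|9[05]|10[05]) /'
```

```text
t 16.42 pos [0.4462 0.1912 0.2377] yawx 14.02 zax [-3.8e-03  6.0e-04 -1.0e+00] shift units [-0.811 -0.077 -0.855] turn units 0.004 F [-11.56  -4.77  15.  ] M [-0.825  2.016 -0.123] w 0.0279 g 121.1
 -10 n 12 lat  -4.8.. 11.5 mid   3.3 ymax  11.5
  -5 n 23 lat  -8.5.. 11.2 mid   1.3 ymax  14.6
  20 n 21 lat  -4.9.. 11.2 mid   3.2 ymax  11.9
  25 n 11 lat  -4.4.. 11.5 mid   3.6 ymax   6.4
  30 n  8 lat  -2.8.. 13.7 mid   5.5 ymax  13.3
  35 n 21 lat  -3.1.. 16.2 mid   6.5 ymax  13.7
  40 n 21 lat  -4.0.. 15.7 mid   5.9 ymax  14.5
  45 n 19 lat  -3.1.. 16.4 mid   6.6 ymax  14.3
  80 n 18 lat   0.4.. 17.6 mid   9.0 ymax  14.1
  85 n  7 lat   0.7.. 20.7 mid  10.7 ymax  13.8
  90 n 24 lat  -9.3.. 29.8 mid  10.2 ymax  25.5
  95 n 97 lat -14.9.. 29.9 mid   7.5 ymax  25.5
 100 n 35 lat  -7.0.. 21.9 mid   7.4 ymax  15.9
 105 n 21 lat   4.7.. 22.3 mid  13.5 ymax  16.4
```

The pose and force are steady, the coupler is seated and the stroke is against its stop, so I hand in.

```bash
python3 -c "
from bench import robot
print(robot.job_done())"
```

```text
the job is handed in; nothing more can be done
None
```

I handed the job in at 16.4 s with the gun's coupler snapped onto the sprocket-side nipple, about 3° off square, its pump stroke against the stop at about 22 N, the gun still gripped at about 120 N, and no verdict returned.

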